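# Gauge a sample vial in the tapered slot

### The job

Take the amber vial with the white cap, stand it on the gauge plate at the wide end of the blue tapered slot and slide it upright along the slot, down on the plate, until it wedges between the walls; leave it standing there. Then take the reading: slide the red pointer along its rail until it is level with the middle of the vial. Leave the clear vial with the blue cap where it stands.

Things in the scene. Friction and masses are not known exactly. Their poses are not given: they have to be found in the camera images.
- vial_amber: amber glass vial with a white screw cap and a paper label: an upright cylinder 28 mm in diameter over its whole height of 70 mm (the cap is the top 22 mm), about 50 g, standing on the bench. Origin: centre of its underside; z up its axis.
- vial_clear: bystander: clear glass vial with a blue cap, an upright cylinder 22 mm in diameter, 70 mm high, standing on the bench; not to be disturbed. Origin: centre of its underside.
- gauge: fixed slot gauge. Origin: at bench level under the centre of the slot's mouth; +y runs along the slot to its narrow end, z up. Aluminium floor plate, top at z 6 mm, x -55 to 95, y -70 to 180 (open before the mouth). Two blue walls 12 mm thick, tops at z 26: gap 44 mm at y 0, narrowing evenly to 16 at y 160, centred on x 0; closed behind. Pointer rail along y at x 70, 24 wide, top at z 12.
- pointer (a point): red pointer block on the gauge's rail, 22 mm across the rail, 16 mm along it, from z 13 to 46 mm above the bench, with a thin needle from its middle towards the slot. This point: centre of its top, at gauge x 70 mm; axes as the gauge's. Slides along gauge y from -10 to 155 mm with about 2 N of friction and stays where left; it starts near the wide end.

How it is judged:
On the way, in this order (a step that is already met when the one before it is completed fails the run):
1. the amber vial is set upright on the gauge plate at the wide end, before the slot or in its first third (y of vial_amber in the frame of gauge between -0.07 and 0.055 m and x of vial_amber in the frame of gauge between -0.02 and 0.02 m and z of vial_amber in the frame of gauge below 0.012 m and angle between vial_amber's own z axis and vertical below 0.17 rad), for 0.1 s.
2. the amber vial has been slid along the slot until it wedges (y of vial_amber in the frame of gauge between 0.079 and 0.106 m and x of vial_amber in the frame of gauge between -0.008 and 0.008 m and z of vial_amber in the frame of gauge below 0.012 m and angle between vial_amber's own z axis and vertical below 0.17 rad), for 0.2 s.
3. the pointer is level with the vial (all of step 2 and y of vial_amber in the frame of pointer between -0.01 and 0.01 m), for 0.2 s.
At the end, for the whole second after the job is handed in: The amber vial stands upright (10 degrees), at rest on the plate, within 12 mm of where its diameter fits the slot; the red pointer is within 10 mm of the vial's middle along the slot; the clear vial is upright and within 30 mm of its start (all of step 3 and linear speed of vial_amber below 0.01 m/s and distance of vial_clear from where it was at the start of the episode below 0.03 m and angle between vial_clear's own z axis and vertical below 0.17 rad); the robot touches nothing.
It fails at once if the clear vial is pushed away or knocked over (distance of vial_clear from where it was at the start of the episode above 0.03 m or angle between vial_clear's own z axis and vertical above 0.5 rad).
It also fails if it takes over 53 s, if anything falls off the work surface, if the arm or the gripper's body presses on something with over 40 N, if the wrist force passes 120 N, or if a joint passes its speed limit or range.

### The arm

A 6-joint arm with a two-finger parallel gripper is mounted at the origin on the work surface. World frame = base frame: x ahead of the robot, y to its left, z up, the work surface at z = 0. Lengths are in m, angles in rad, forces in N, time in s.
With the tool pointing down it reaches from about 0.35 to 0.925 m from the base axis. Payload 6.4 kg.
Tool frame: the origin (TCP) lies midway between the tips of the shut fingers; the grasp point (between the pads) lies 19 mm behind it; z points along the fingers, y is the line along which they close (so a half turn about z gives the same grasp; the last joint's range is limited). The gripper opens to 85 mm and grips with 20 to 120 N. Pads are 22 mm wide; open, the fingers measure 114 mm over their backs; the gripper's body (76 mm by 85 mm) begins 54 mm behind the grasp point. The pads swing forward as they close: fully open they stand 13 mm farther back than shut.
Start: joints at [-1.287, 0.245, 1.558, -0, 1.339, -0.174], TCP at [0.287, -0.583, 0.231] pointing down, gripper open.
Joint ranges: [-3.13, 3.13], [-1.02, 2.26], [0.13, 2.54], [-0.95, 4.09], [0.21, 2.88], [-2.74, 2.74]. Speed limits (rad/s): [2.57, 2.57, 3.14, 3.14, 3.14, 3.14].

### API

Orientations are given as a 3x3 rotation matrix whose columns are the frame's x, y, z axes.
In Python, from cell import ctrl, get_image gives the robot as it stands. The module is installed in compiled form; this text tells all that it offers.
- The arm moves only by the tool jog_arm, never from a script. Its argument "targets" is a list of rows, each a list of 5 numbers: the shift along the tool's x, y, z as a fraction of full scale, then the turn about the tool's z as a fraction of full scale, then the opening, from -1 (shut) to 1 (fully open). In form: [[tx, ty, tz, roll, gripper], ...]. A call has 1 to 8 rows; each row shifts and turns the commanded pose from where the row before left it, along the tool's axes as they then stand; what a row does not reach is not made up. Full scale, the value 1, is 4 cm for a shift and 0.1 rad for a turn. A row lasts 1/12 s, in which the tool goes at most 41.7 mm and 7.16 degrees, less where a joint would pass 70% of its speed; a pose out of reach is approached as far as the arm can. A call with a number of a shift or a turn outside -1 to 1 is refused whole. A call with a gripper value outside its range is refused whole. The fingers move at their own pace and stop on an object; "grip_force" is the grip in N (left out, the last holds). Time passes only in rows, so rows that do not move let the fingers close. It gives the time, the measured TCP pose, the force, the opening and the grip force at its end, in the units of the state.
- ctrl.observe(): the state, without advancing time (a new reading comes with each control period).
- get_image(name): name is "side" or "top" or "wrist"; returns a dict with "frame" (400x640x3 uint8, red, green, blue), "fx", "fy", "cx", "cy" (pixels), "world_from_camera" (4x4, takes a point from camera to world coordinates); the wrist camera has in their place "hand_eye" (4x4, takes a point from camera to tool coordinates, whose origin is the TCP and whose axes are the flange's). Camera axes: x right, y up, looking along -z (the intrinsics and any distortion apply to the point x, -y, -z); pixel columns grow to the right and rows downward; lengths in m; the calibration is good to about 2 mm. A picture is of the moment at which its call begins: read the wrist's pose just before it. There is no depth.
- ctrl.close_job(): hands the job in; it is judged then, once.
The state is a dict: "clock": time; "qpos": joint angles; "joint_velocities": joint speeds; "joint_efforts": joint torques, N m; "tool_pos": TCP position; "tcp_rot": TCP orientation; "contact_force": force on the tool from outside, world axes, zero at the start; "torque": the same for the moment, N m; "grip_width": finger opening in m; "grip_force": force on a finger pad.
Only numpy, scipy, OpenCV 4.12 (cv2) and the standard library are available. Lean on these libraries where they do the work, as an engineer would, in place of code of your own. Each camera call takes 0.05 s, during which the arm holds its last target. There are 200 camera calls.

## Working session

There is one attempt and no reset: what is moved stays moved. The work goes in short steps, Python scripts to look and compute and a tool call to move; the robot and the scene stay as the last step left them, time stands still between calls to the robot, and variables do not carry over. Pictures are saved under pics/ and viewed, at most 10 in all, crops included, and the job is handed in when it is done.

Besides the shell and the picture viewer there is one more tool, called by a JSON object that holds its "name" and its "arguments", one argument or row to a line. jog_arm: Moves the arm, as the interface text tells. Its arguments: {"type":"object","properties":{"targets":{"type":"array"},"grip_force":{"type":"number"}},"required":["targets"]}

```bash
mkdir -p pics; cat > h.py <<'E'
import numpy as np, cv2
from cell import ctrl, get_image
def ray(im,u,v):
    d=np.array([(u-im['cx'])/im['fx'],-(v-im['cy'])/im['fy'],-1.])
    if 'world_from_camera' in im: T=np.array(im['world_from_camera'])
    else:
        W=np.eye(4); W[:3,:3]=im['R']; W[:3,3]=im['p']; T=W@np.array(im['hand_eye'])
    return T[:3,3],T[:3,:3]@d
def onz(im,u,v,z):
    o,d=ray(im,u,v); return o+d*(z-o[2])/d[2]
def wrist():
    s=ctrl.observe(); im=get_image('wrist'); im['R']=np.array(s['tcp_rot']); im['p']=np.array(s['tool_pos']); return im
def save(im,n): cv2.imwrite('pics/'+n+'.png',im['frame'][:,:,::-1])
E
python3 - <<'E'
from h import *
for n in('top','side'):
    im=get_image(n); save(im,n+'0'); print(n,{k:np.round(v,3).tolist() for k,v in im.items() if k!='frame'})
s=ctrl.observe(); print(s)
E
```

```text
top {'fx': 421.099, 'fy': 421.099, 'cx': 320.191, 'cy': 205.591, 'world_from_camera': [[-0.018, 0.997, -0.07, 0.49], [-0.999, -0.02, -0.024, -0.096], [-0.026, 0.07, 0.997, 0.719], [0.0, 0.0, 0.0, 1.0]]}
side {'fx': 470.884, 'fy': 470.884, 'cx': 320.232, 'cy': 189.808, 'world_from_camera': [[-0.97, 0.16, -0.183, 0.403], [-0.243, -0.607, 0.757, 0.444], [0.01, 0.778, 0.628, 0.524], [0.0, 0.0, 0.0, 1.0]]}
{'clock': 0.1, 'qpos': array([-1.28710560e+00,  2.45734987e-01,  1.55886921e+00, -6.38401780e-06,
        1.33869077e+00, -1.74101448e-01]), 'joint_velocities': array([ 0.00140478, -0.00142331, -0.00378381, -0.00106441,  0.00010077,
       -0.00144571]), 'joint_efforts': array([ 1.00276484e-03, -4.30670679e+01, -3.27128971e+01, -3.98614168e-05,
        2.79897198e-03,  1.67550309e-05]), 'tool_pos': array([ 0.28714407, -0.58259294,  0.23030874]), 'tcp_rot': array([[ 8.97029891e-01,  4.41969616e-01, -4.82443335e-04],
       [ 4.41969785e-01, -8.97028452e-01,  1.63253131e-03],
       [ 2.88763839e-04, -1.67765476e-03, -9.99998551e-01]]), 'contact_force': array([-0.14203547, -0.12774351, -0.58679917]), 'torque': array([ 0.00504696,  0.01316386, -0.0001091 ]), 'grip_force': 0.0, 'grip_width': 0.08562233633811014}
```

View pics/top0.png

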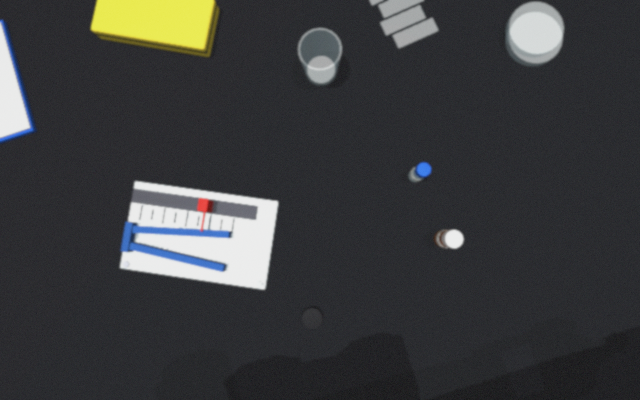

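View pics/side0.png

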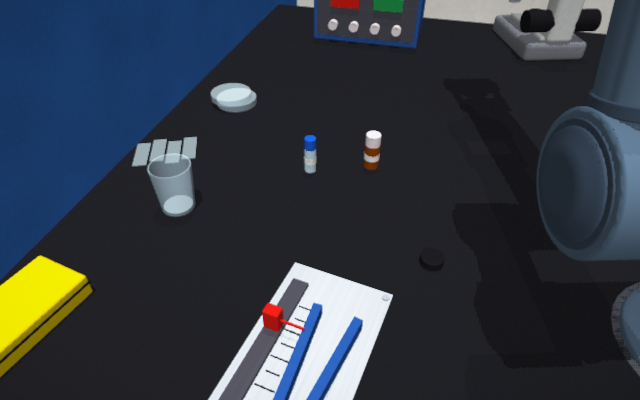

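The top view shows the amber vial's white cap at about (453,239) and the blue cap at (424,170). The gauge plate has corners near (135,181), (278,201), (266,289) and (121,268), and the red pointer is at (204,205). The side view agrees with this. Next I'll measure them.

```bash
cat > m.py <<'E'
from h import *
im=get_image('top'); f=im['frame']; hsv=cv2.cvtColor(f,cv2.COLOR_RGB2HSV)
H,S,V=hsv[...,0],hsv[...,1],hsv[...,2]
def blob(m,box):
    x0,y0,x1,y1=box; k=np.zeros(m.shape,np.uint8); k[y0:y1,x0:x1]=m[y0:y1,x0:x1]
    cs,_=cv2.findContours(k,cv2.RETR_EXTERNAL,cv2.CHAIN_APPROX_NONE); return max(cs,key=cv2.contourArea)
for nm,m,box in(('amber',(V>150)&(S<60),(430,220,480,260)),('clear',(S>120)&(H>100)&(H<130)&(V>90),(400,150,450,190))):
    (u,v),r=cv2.minEnclosingCircle(blob(m,box)); p=onz(im,u,v,.07); print(nm,u,v,r,p.round(4),'diam',np.linalg.norm(onz(im,u+r,v,.07)-onz(im,u-r,v,.07)).round(4))
pl=blob(V>95,(105,170,300,300)); 
# corners through fitted edges of white plate
q=np.array([onz(im,*c[0],.006)[:2] for c in pl],np.float32)
rect=cv2.minAreaRect(q); print('plate',rect)
blue=((S>120)&(H>100)&(H<130)&(V>60))
b=blob(blue,(105,170,300,300)); 
ys,xs=np.nonzero(blue[170:300,105:300]); P=np.array([onz(im,x+105,y+170,.026)[:2] for x,y in zip(xs,ys)])
R=cv2.boxPoints(rect); print(R.round(4))
# gauge frame: long axis -> +y
e=[R[1]-R[0],R[2]-R[1]]; e=max(e,key=np.linalg.norm); y=e/np.linalg.norm(e); y*=np.sign(y[1]); x=np.array([y[1],-y[0]])
o=np.array(rect[0])-x*.020-y*.055
print('origin',o,'yaw',np.arctan2(-y[0],y[1]), 'x',x,'y',y)
g=np.c_[(P-o)@x,(P-o)@y]
for lo in(0,.03,.06,.09,.12,.15):
    s=g[(g[:,1]>lo)&(g[:,1]<lo+.008)]
    if len(s): print(lo+.004,'walls',s[s[:,0]<0,0].min().round(4),s[s[:,0]<0,0].max().round(4),s[s[:,0]>0,0].min().round(4),s[s[:,0]>0,0].max().round(4),'exp in',.022-.0875*(lo+.004))
print('wall y',g[:,1].min(),g[:,1].max())
red=((S>150)&((H<8)|(H>172))&(V>100)).astype(np.uint8); red=cv2.morphologyEx(red,cv2.MORPH_OPEN,np.ones((5,5)))
c=blob(red,(105,170,300,300)); (u,v)=cv2.minAreaRect(c)[0]; p=onz(im,u,v,.046); print('pointer',u,v,p,'gauge',(p[:2]-o)@x,(p[:2]-o)@y)
E
python3 m.py
```

```text
amber 453.3247375488281 238.66494750976562 9.698184967041016 [ 0.4811 -0.2822  0.07  ] diam 0.0293
clear 423.0789489746094 169.2105255126953 8.547060012817383 [ 0.5889 -0.2402  0.07  ] diam 0.0262
plate ((0.4958321154117584, 0.13063791394233704), (0.2575484812259674, 0.1537025421857834), 80.77320098876953)
[[ 0.3993  0.0159]
 [ 0.551  -0.0088]
 [ 0.5923  0.2454]
 [ 0.4406  0.2701]]
origin [0.46727202 0.07955641] yaw -0.16103825 x [ 0.98706126 -0.1603431 ] y [0.1603431  0.98706126]
0.004 walls -0.0319 -0.0209 0.0238 0.0312 exp in 0.02165
0.034 walls -0.0286 -0.0185 0.0211 0.0302 exp in 0.019025
0.064 walls -0.0263 -0.0161 0.0185 0.026 exp in 0.016399999999999998
0.094 walls -0.0238 -0.0137 0.0159 0.0233 exp in 0.013774999999999999
0.124 walls -0.0212 -0.0103 0.0132 0.0207 exp in 0.01115
0.154 walls -0.0211 -0.0011 0.0005 0.0222 exp in 0.008525
wall y -0.003078827515368121 0.17436041062387148
pointer 203.5 205.0 [0.54221544 0.1086375  0.046     ] gauge 0.06931079451415914 0.04072148009539707
```

{"name": "jog_arm", "arguments": {
  "targets": [
    [0,0,0,0.883,1],
    [0,0,0,0.883,1],
    [0,0,0,0.883,1],
    [0,0,0,0.883,1],
    [0,0,0,0.883,1],
    [0,0,0,0.883,1],
    [0,0,0,0.883,1],
    [0,0,0,0,1]
  ],
  "grip_force": 30
}}

```text
clock: 0.82
tool_pos: [0.2872, -0.5828, 0.2308]
tcp_rot: [[0.987, -0.161, -0.0], [-0.161, -0.987, 0.001], [-0.0, -0.001, -1.0]]
contact_force: [0.2, -0.3, -0.2]
grip_width: 0.0854
grip_force: 0.0
```

{"name": "jog_arm", "arguments": {
  "targets": [
    [0.4,-0.9,0,0,1],
    [0.4,-0.9,0,0,1],
    [0.4,-0.9,0,0,1],
    [0.4,-0.9,0,0,1],
    [0.4,-0.9,0,0,1],
    [0.4,-0.9,0,0,1],
    [0.4,-0.9,0,0,1],
    [0.4,-0.9,0,0,1]
  ]
}}

```text
clock: 1.48
tool_pos: [0.4602, -0.3174, 0.2312]
tcp_rot: [[0.988, -0.157, 0.0], [-0.157, -0.988, -0.0], [0.0, -0.0, -1.0]]
contact_force: [1.0, -0.3, 0.9]
grip_width: 0.0855
grip_force: 0.0
```

{"name": "jog_arm", "arguments": {
  "targets": [
    [0.375,-1,0.5,0,1],
    [0,0,0.5,0,1],
    [0,0,0,0,1]
  ]
}}

```text
clock: 1.73
tool_pos: [0.4773, -0.2829, 0.1895]
tcp_rot: [[0.988, -0.154, -0.006], [-0.154, -0.988, 0.005], [-0.006, -0.004, -1.0]]
contact_force: [-0.9, 0.6, -1.5]
grip_width: 0.0854
grip_force: 0.0
```

```bash
python3 - <<'E'
from h import *
im=wrist(); save(im,'w1'); print(np.round(im['hand_eye'],3),im['p'],im['R'].round(4),im['fx'],im['cx'],im['cy'],ctrl.observe()['clock'])
f=im['frame'];hsv=cv2.cvtColor(f,cv2.COLOR_RGB2HSV)
m=((hsv[...,1]<60)&(hsv[...,2]>150)).astype(np.uint8)
cs,_=cv2.findContours(m,0,1)
for c in cs:
    if cv2.contourArea(c)>200:
        (u,v),r=cv2.minEnclosingCircle(c); p=onz(im,u,v,.07);print(u,v,r,cv2.contourArea(c)/(3.14*r*r),p.round(4),np.linalg.norm(onz(im,u+r,v,.07)-onz(im,u-r,v,.07)))
        d=np.array([.4811,-.2822,0])-im['p'];print('tool delta cap',(im['R'].T@(p-im['p'])).round(4),'top-est',(im['R'].T@d).round(4))
E
```

```text
[[ 0.001  0.966  0.257  0.068]
 [ 1.    -0.001  0.    -0.   ]
 [ 0.     0.257 -0.966 -0.144]
 [ 0.     0.     0.     1.   ]] [ 0.47729115 -0.28292151  0.18953875] [[ 0.9881 -0.154  -0.0055]
 [-0.1539 -0.9881  0.0049]
 [-0.0062 -0.004  -1.    ]] 347.5910374852558 317.840277320901 205.4272284249406 1.7833
455.21429443359375 283.6428527832031 34.688941955566406 0.20153856050150504 [ 0.39   -0.3848  0.07  ] 0.057753472720673805
tool delta cap [-0.0698  0.1146  0.1195] top-est [ 0.0048 -0.0005  0.1895]
181.1734619140625 283.8265380859375 35.22386932373047 0.20111072432863955 [ 0.4244 -0.1584  0.07  ] 0.05908705731543608
tool delta cap [-0.0707 -0.1144  0.1204] top-est [ 0.0048 -0.0005  0.1895]
318.5 187.11363220214844 22.566957473754883 0.8045149548793668 [ 0.4886 -0.2847  0.07  ] 0.03489896218688711
tool delta cap [0.0122 0.0005 0.1195] top-est [ 0.0048 -0.0005  0.1895]
24.0 222.0 75.89476013183594 0.28441187564177556 [ 0.4963 -0.0482  0.07  ] 0.12153188422582172
tool delta cap [-0.0166 -0.2344  0.1206] top-est [ 0.0048 -0.0005  0.1895]
251.405517578125 63.04330825805664 16.1224422454834 0.3559219965480445 [ 0.5843 -0.2515  0.07  ] 0.02278758712666273
tool delta cap [ 0.1017 -0.047   0.1191] top-est [ 0.0048 -0.0005  0.1895]
```

View pics/w1.png

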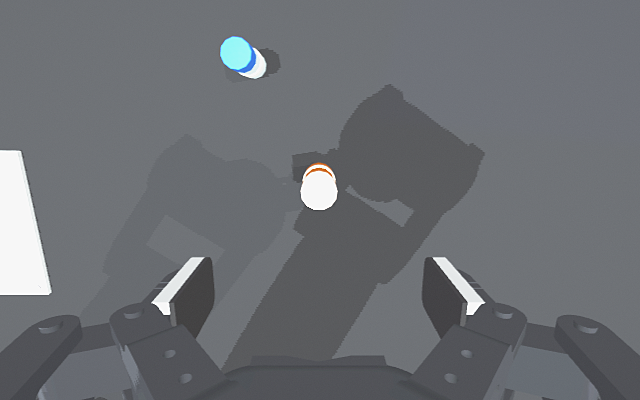

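The wrist view shows the amber cap's disc at about (319,190), centred between the fingers, with the clear vial well off at (238,53). I'll shift about 7 mm forward, descend and grip.

{"name": "jog_arm", "arguments": {
  "targets": [
    [0.175,0,0,0,1],
    [0,0,0.8,0,1],
    [0,0,0.8,0,1],
    [0,0,0.8,0,1],
    [0,0,0.8,0,1],
    [0,0,0.8,0,1],
    [0,0,0,0,1],
    [0,0,0,0,-1]
  ]
}}

```text
clock: 2.45
tool_pos: [0.4848, -0.2884, 0.0334]
tcp_rot: [[0.987, -0.161, -0.001], [-0.161, -0.987, 0.001], [-0.002, -0.001, -1.0]]
contact_force: [0.5, -0.9, 1.3]
grip_width: 0.0753
grip_force: 0.0
```

{"name": "jog_arm", "arguments": {
  "targets": [
    [0,0,0,0,-1],
    [0,0,0,0,-1],
    [0,0,0,0,-1],
    [0,0,0,0,-1],
    [0,0,0,0,-1],
    [0,0,0,0,-1]
  ]
}}

```text
clock: 2.95
tool_pos: [0.4865, -0.2887, 0.0359]
tcp_rot: [[0.987, -0.159, 0.003], [-0.159, -0.987, -0.003], [0.003, 0.002, -1.0]]
contact_force: [0.1, 0.2, 7.6]
grip_width: 0.027
grip_force: 29.7
```

{"name": "jog_arm", "arguments": {
  "targets": [
    [0,0,-0.5,0,-1],
    [0,0,-0.8,0,-1],
    [-0.2,-0.5,-0.5,0,-1],
    [-0.25,-0.9,0,0,-1],
    [-0.25,-0.9,0,0,-1],
    [-0.25,-0.9,0,0,-1],
    [-0.25,-0.9,0,0,-1],
    [-0.25,-0.9,0,0,-1]
  ]
}}

```text
clock: 3.62
tool_pos: [0.4594, -0.0792, 0.1061]
tcp_rot: [[0.987, -0.16, 0.001], [-0.16, -0.987, -0.0], [0.001, 0.0, -1.0]]
contact_force: [0.3, 0.5, -0.9]
grip_width: 0.0272
grip_force: 29.7
```

{"name": "jog_arm", "arguments": {
  "targets": [
    [-0.25,-0.9,0,0,-1],
    [-0.25,-0.9,0,0,-1],
    [0,-0.9,0,0,-1],
    [0,0,0,0,-1],
    [0,0,0,0,-1]
  ]
}}

```text
clock: 4.03
tool_pos: [0.4574, 0.0305, 0.106]
tcp_rot: [[0.988, -0.156, 0.001], [-0.156, -0.988, -0.0], [0.001, 0.0, -1.0]]
contact_force: [0.2, -0.1, -1.2]
grip_width: 0.0275
grip_force: 29.9
```

```bash
python3 - <<'E'
from h import *
im=wrist(); save(im,'w2'); print(im['p'],im['R'].round(4))
O=np.array([.4675,.0796]);X=np.array([.987,-.1603]);Y=np.array([.1603,.987])
d=im['p'][:2]-O; print('tcp in gauge',d@X,d@Y)
f=im['frame'];hsv=cv2.cvtColor(f,cv2.COLOR_RGB2HSV)
b=((hsv[...,1]>120)&(hsv[...,0]>100)&(hsv[...,0]<130)&(hsv[...,2]>60))
ys,xs=np.nonzero(b); P=np.array([onz(im,x,y,.026)[:2] for x,y in zip(xs,ys)])-O
g=np.c_[P@X,P@Y]
for lo in np.arange(0,.16,.02):
    s=g[(abs(g[:,1]-lo)<.004)]
    n,p=s[s[:,0]<0,0],s[s[:,0]>0,0]
    if len(n)>5 and len(p)>5: print(lo,n.min().round(4),n.max().round(4),p.min().round(4),p.max().round(4),'exp',.022-.0875*lo)
print(g[:,1].min(),g[:,1].max())
E
```

```text
[0.45735741 0.03050236 0.10599732] [[ 9.878e-01 -1.556e-01  7.000e-04]
 [-1.556e-01 -9.878e-01 -3.000e-04]
 [ 8.000e-04  2.000e-04 -1.000e+00]]
tcp in gauge -0.0021403889198824424 -0.050085226893437015
0.0 -0.0306 -0.0122 0.0249 0.0386 exp 0.022
0.02 -0.0292 -0.0102 0.0228 0.0365 exp 0.020249999999999997
0.04 -0.0278 -0.0089 0.0213 0.0351 exp 0.0185
0.06 -0.0257 -0.0069 0.0192 0.0331 exp 0.01675
0.08 -0.0243 -0.0049 0.0178 0.0317 exp 0.015
0.1 -0.0222 -0.0036 0.0163 0.0296 exp 0.01325
0.12 -0.0209 -0.0016 0.0142 0.0276 exp 0.0115
0.14 -0.0188 -0.0003 0.0121 0.0261 exp 0.009749999999999998
-0.0060397194445867795 0.16789369808300686
```

View pics/w2.png

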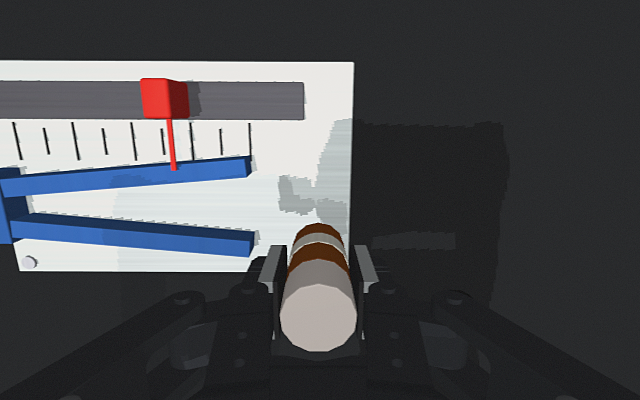

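The wrist view shows the vial held upright, with its cap disc centred at about (318,314). The slot mouth ends at (250,165) and (253,243), and the pointer is at (160,98). Next I'll compare the vial with the slot centre in this same picture.

```bash
python3 - <<'E'
from h import *
im=wrist()
O=np.array([.4675,.0796]);X=np.array([.987,-.1603]);Y=np.array([.1603,.987])
for v,z,n in((314,.14,'cap'),(224,.07,'far rim bottom?')):
    p=onz(im,318,v,z); d=p[:2]-O; print(n,(im['R'].T@(p-im['p'])).round(4),d@X,d@Y)
r=(onz(im,355,314,.14)-onz(im,281,314,.14)); print('diam',np.linalg.norm(r))
for u,v in((250,158),(253,236),(253,232)):
    d=onz(im,u,v,.026)[:2]-O; print(d@X,d@Y)
E
```

```text
cap [-0.0017  0.0001 -0.034 ] -0.003554782477197325 -0.05126619735682222
far rim bottom? [0.0093 0.0001 0.036 ] 0.007536117636310957 -0.05126387350119088
diam 0.026397565537223108
0.037735946411616914 -0.007445913583051903
-0.015402300555452398 -0.0070117098053291155
-0.012520119744470306 -0.007139904045361216
```

{"name": "jog_arm", "arguments": {
  "targets": [
    [0.18,-0.4,0,0,-1],
    [0,-0.4,0.3,0,-1],
    [0,0,0.6,0,-1],
    [0,0,0.4,0,-1],
    [0,0,0.1,0,-1],
    [0,0,0.05,0,-1],
    [0,0,0,0,-1]
  ],
  "grip_force": 25
}}

```text
clock: 4.72
tool_pos: [0.4699, 0.0584, 0.0479]
tcp_rot: [[0.987, -0.161, 0.0], [-0.161, -0.987, -0.0], [0.0, 0.0, -1.0]]
contact_force: [0.0, 0.0, -0.1]
grip_width: 0.0275
grip_force: 29.9
```

{"name": "jog_arm", "arguments": {
  "targets": [
    [0,0,0.07,0,-1],
    [0,0,0.05,0,-1],
    [0,0,0.03,0,-1],
    [0,0,0,0,-1]
  ]
}}

```text
clock: 5.05
tool_pos: [0.4699, 0.0593, 0.0419]
tcp_rot: [[0.987, -0.16, 0.001], [-0.16, -0.987, -0.0], [0.001, 0.0, -1.0]]
contact_force: [-0.4, -0.7, -0.7]
grip_width: 0.0268
grip_force: 29.9
```

{"name": "jog_arm", "arguments": {
  "targets": [
    [0,0,0.03,0,-1],
    [0,0,0,0,-1],
    [0,0,0.03,0,-1],
    [0,0,0,0,-1]
  ]
}}

```text
clock: 5.38
tool_pos: [0.4708, 0.0592, 0.0418]
tcp_rot: [[0.987, -0.159, 0.0], [-0.159, -0.987, -0.001], [0.0, 0.001, -1.0]]
contact_force: [-7.7, 0.0, 18.9]
grip_width: 0.0273
grip_force: 31.7
```

{"name": "jog_arm", "arguments": {
  "targets": [
    [0,0,-0.03,0,-1],
    [0,0,0,0,-1],
    [0,-0.2,0,0,-1],
    [0,-0.3,0,0,-1],
    [0,-0.3,0,0,-1],
    [0,-0.3,0,0,-1],
    [0,-0.2,0,0,-1],
    [0,0,0,0,-1]
  ]
}}

```text
clock: 6.05
tool_pos: [0.4796, 0.1116, 0.0418]
tcp_rot: [[0.987, -0.158, 0.003], [-0.158, -0.987, -0.0], [0.003, -0.001, -1.0]]
contact_force: [0.5, 1.4, 5.7]
grip_width: 0.0271
grip_force: 30.4
```

```bash
python3 - <<'E'
from h import *
im=get_image('side');f=im['frame'][180:400,180:500]
cv2.imwrite('pics/s2.png',cv2.resize(f,None,fx=2,fy=2)[:,:,::-1])
im=wrist();save(im,'w3')
E
```

```text
(no output)
```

View pics/w3.png

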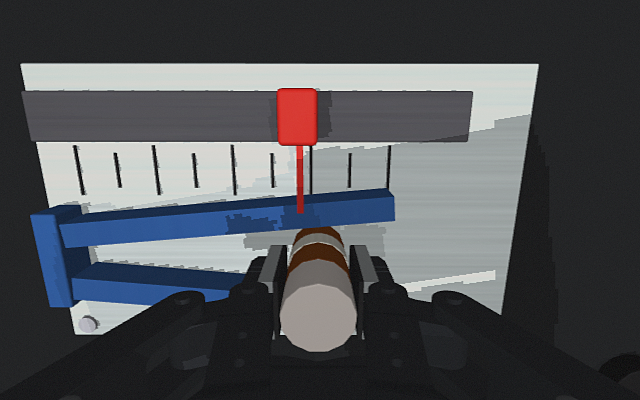

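View pics/s2.png

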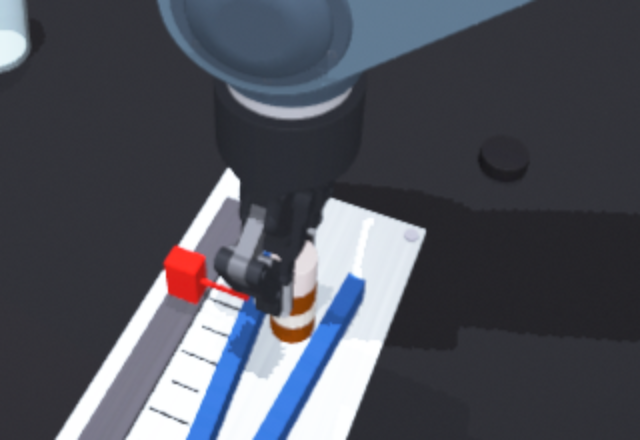

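The vial stands upright inside the slot at y of about 33 mm, level on the plate, with only light contact force. I'll go on towards the wedge.

{"name": "jog_arm", "arguments": {
  "targets": [
    [0,-0.25,0,0,-1],
    [0,-0.3,0,0,-1],
    [0,-0.3,0,0,-1],
    [0,-0.2,0,0,-1],
    [0,-0.1,0,0,-1],
    [0,0,0,0,-1]
  ]
}}

```text
clock: 6.65
tool_pos: [0.4867, 0.1564, 0.0418]
tcp_rot: [[0.987, -0.158, 0.003], [-0.158, -0.987, -0.001], [0.003, 0.0, -1.0]]
contact_force: [-0.6, -0.7, 6.0]
grip_width: 0.027
grip_force: 30.5
```

{"name": "jog_arm", "arguments": {
  "targets": [
    [0,-0.07,0,0,-1],
    [0,-0.05,0,0,-1],
    [0,0,0,0,-1]
  ]
}}

```text
clock: 6.9
tool_pos: [0.4871, 0.1601, 0.0419]
tcp_rot: [[0.987, -0.158, 0.001], [-0.158, -0.987, -0.002], [0.002, 0.002, -1.0]]
contact_force: [-2.4, -5.9, 8.5]
grip_width: 0.0273
grip_force: 30.7
```

{"name": "jog_arm", "arguments": {
  "targets": [
    [0,-0.06,0,0,-1],
    [0,-0.04,0,0,-1],
    [0,0,0,0,-1]
  ]
}}

```text
clock: 7.15
tool_pos: [0.4875, 0.1636, 0.0418]
tcp_rot: [[0.987, -0.158, 0.0], [-0.158, -0.987, -0.003], [0.001, 0.003, -1.0]]
contact_force: [-4.0, -7.7, 9.8]
grip_width: 0.0275
grip_force: 30.9
```

{"name": "jog_arm", "arguments": {
  "targets": [
    [-0.02,-0.06,0,0,-1],
    [0,-0.05,0,0,-1],
    [0,0,0,0,-1]
  ]
}}

```text
clock: 7.4
tool_pos: [0.4877, 0.1669, 0.0419]
tcp_rot: [[0.988, -0.157, 0.001], [-0.157, -0.988, -0.006], [0.002, 0.006, -1.0]]
contact_force: [-2.7, -13.5, 11.0]
grip_width: 0.027
grip_force: 31.2
```

{"name": "jog_arm", "arguments": {
  "targets": [
    [0,-0.05,0,0,-1],
    [0,0,0,0,-1]
  ]
}}

```text
clock: 7.57
tool_pos: [0.4878, 0.1677, 0.0419]
tcp_rot: [[0.988, -0.156, -0.0], [-0.156, -0.988, -0.009], [0.001, 0.009, -1.0]]
contact_force: [-4.1, -18.9, 13.3]
grip_width: 0.0274
grip_force: 31.8
```

The force builds to 19 N at y of about 90 mm, so the vial is wedged. I'll relax, open and rise straight up.

{"name": "jog_arm", "arguments": {
  "targets": [
    [0,0.05,0,0,-1],
    [0,0,0,0,-0.2],
    [0,0,0,0,0.2],
    [0,0,0,0,0.4],
    [0,0,0,0,0.4],
    [0,0,-0.3,0,0.4],
    [0,0,-0.6,0,0.4],
    [0,0,-1,0,0.4]
  ]
}}

```text
clock: 8.23
tool_pos: [0.4834, 0.1691, 0.1142]
tcp_rot: [[0.987, -0.159, -0.008], [-0.159, -0.987, -0.001], [-0.008, 0.002, -1.0]]
contact_force: [1.1, 0.0, -0.5]
grip_width: 0.0598
grip_force: 0.0
```

{"name": "jog_arm", "arguments": {
  "targets": [
    [0,0,-1,0,0.4],
    [-0.5,0.7,-0.5,0,0.4],
    [-0.7,0.7,0,0,0.4],
    [-0.7,0.7,0,0,0.4],
    [0,0,0,0,0.4]
  ]
}}

```text
clock: 8.65
tool_pos: [0.3928, 0.0971, 0.1754]
tcp_rot: [[0.987, -0.161, -0.003], [-0.161, -0.987, -0.001], [-0.002, 0.001, -1.0]]
contact_force: [-1.5, 0.7, -0.2]
grip_width: 0.0597
grip_force: 0.0
```

```bash
python3 - <<'E'
from h import *
im=wrist();save(im,'w4');print(im['p'],im['R'].round(3))
f=im['frame'];hsv=cv2.cvtColor(f,cv2.COLOR_RGB2HSV)
m=((hsv[...,1]>150)&((hsv[...,0]<5)|(hsv[...,0]>172))&(hsv[...,2]>80)).astype(np.uint8)
m=cv2.morphologyEx(m,cv2.MORPH_OPEN,np.ones((9,9)));print(cv2.boundingRect(m))
E
```

```text
[0.39275491 0.09708251 0.1753647 ] [[ 0.987 -0.161 -0.003]
 [-0.161 -0.987 -0.001]
 [-0.002  0.001 -1.   ]]
(254, 0, 27, 18)
```

View pics/w4.png

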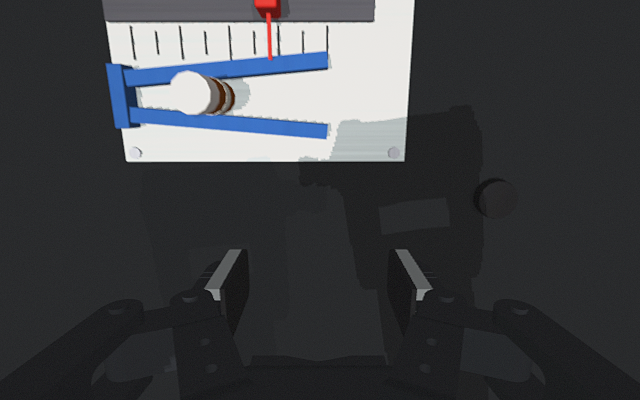

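The vial stands upright in the slot with its cap at about (190,93), and the pointer is still near (267,5). I'll measure both in the top view and work out the pointer move.

```bash
cat > n.py <<'E'
from h import *
O=np.array([.4675,.0796]);X=np.array([.987,-.1603]);Y=np.array([.1603,.987])
im=get_image('top'); f=im['frame']; hsv=cv2.cvtColor(f,cv2.COLOR_RGB2HSV);H,S,V=cv2.split(hsv)
save(im,'top_n')
red=((S>150)&((H<6)|(H>172))&(V>100)).astype(np.uint8); red=cv2.morphologyEx(red,cv2.MORPH_OPEN,np.ones((5,5)))
k=np.zeros_like(red);k[170:300,105:300]=red[170:300,105:300]
c=max(cv2.findContours(k,0,1)[0],key=cv2.contourArea); print(cv2.minAreaRect(c)); p=onz(im,*cv2.minAreaRect(c)[0],.046)
s=ctrl.observe();R=np.array(s['tcp_rot']);print('pointer',p,'gauge',(p[:2]-O)@X,(p[:2]-O)@Y,'tool',R.T@(p-s['tool_pos']),s['clock'])
o=((H>3)&(H<18)&(S>100)&(V>40)&(red==0)).astype(np.uint8);k[:]=0;k[200:290,105:300]=o[200:290,105:300]
print('amber px',cv2.boundingRect(k))
w=wrist();
for u in(188,190):
  q=onz(w,u,93,.076);d=q[:2]-O;print('vial wrist',d@X,d@Y)
E
python3 n.py
```

```text
((204.0, 205.0), (10.0, 12.0), 90.0)
pointer [0.54219897 0.10782489 0.046     ] gauge 0.06920342989043266 0.03983221225770666 tool [ 0.14100678 -0.03261948  0.13142518] 8.75
amber px (172, 238, 10, 11)
vial wrist 0.008713862240622374 0.09460516017784257
vial wrist 0.008714208439749346 0.09326025650715505
```

View pics/top_n.png

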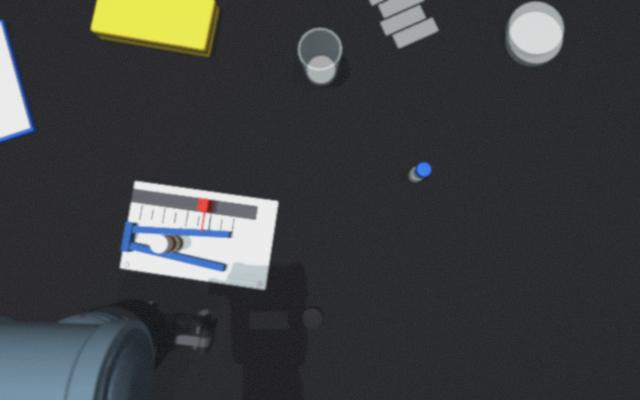

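{"name": "jog_arm", "arguments": {
  "targets": [
    [0.88,-0.2,0,0,0.4],
    [0.88,-0.2,0,0,0.4],
    [0.88,-0.2,0,0,0.4],
    [0.88,-0.2,0,0,0.4],
    [0,0,0.5,0,0.4],
    [0,0,0.8,0,0.4],
    [0,0,0,0,0.4]
  ]
}}

```text
clock: 9.38
tool_pos: [0.5399, 0.1083, 0.1183]
tcp_rot: [[0.987, -0.159, -0.011], [-0.159, -0.987, 0.0], [-0.011, 0.002, -1.0]]
contact_force: [-2.2, 0.2, -2.0]
grip_width: 0.0598
grip_force: 0.0
```

```bash
python3 - <<'E'
from h import *
O=np.array([.4675,.0796]);X=np.array([.987,-.1603]);Y=np.array([.1603,.987])
im=get_image('top')
im2=cv2.imread('pics/top_n.png')
for u,v,z in((160,243,.076),):
    d=onz(im,u,v,z)[:2]-O;print('cap',d@X,d@Y)
s=ctrl.observe();d=s['tool_pos'][:2]-O;print('tcp',d@X,d@Y,s['tool_pos'][2],s['clock'])
im=wrist();f=im['frame'];hsv=cv2.cvtColor(f,cv2.COLOR_RGB2HSV);H,S,V=cv2.split(hsv)
save(im,'w5')
E
```

```text
cap 0.0010693952078121825 0.08845911901224775
tcp 0.06755163368724881 0.04007219158570616 0.12084420377983031 9.4333
```

View pics/w5.png

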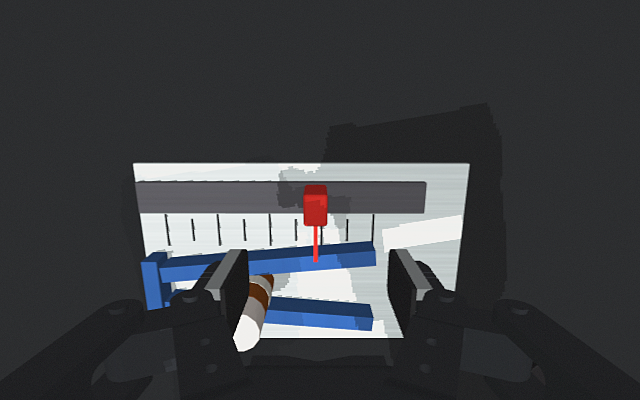

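The pointer's top face is at about (316,209), centred between the fingers, and the vial stands clear of them. I'll shift 3 mm, descend and grip the pointer.

{"name": "jog_arm", "arguments": {
  "targets": [
    [0.08,0,0.5,0,0.4],
    [0,0,0.7,0,0.4],
    [0,0,0.7,0,0.4],
    [0,0,0.4,0,0.4],
    [0,0,0,0,0.4],
    [0,0,0,0,0.4]
  ],
  "grip_force": 20
}}

```text
clock: 9.98
tool_pos: [0.5464, 0.1073, 0.0338]
tcp_rot: [[0.987, -0.159, 0.001], [-0.159, -0.987, 0.0], [0.001, -0.0, -1.0]]
contact_force: [0.5, -0.1, 0.9]
grip_width: 0.0599
grip_force: 0.0
```

{"name": "jog_arm", "arguments": {
  "targets": [
    [0,0,0,0,-1],
    [0,0,0,0,-1],
    [0,0,0,0,-1],
    [0,0,0,0,-1],
    [0,0,0,0,-1]
  ]
}}

```text
clock: 10.4
tool_pos: [0.5467, 0.1072, 0.0341]
tcp_rot: [[0.987, -0.16, 0.003], [-0.16, -0.987, 0.0], [0.003, -0.001, -1.0]]
contact_force: [-0.5, 1.3, 6.4]
grip_width: 0.0155
grip_force: 22.8
```

{"name": "jog_arm", "arguments": {
  "targets": [
    [0,-0.1,-0.02,0,-1],
    [0,-0.25,0,0,-1],
    [0,-0.25,0,0,-1],
    [0,-0.25,0,0,-1],
    [0,-0.25,0,0,-1],
    [0,-0.15,0,0,-1],
    [0,0,0,0,-1],
    [0,0,0,0,-1]
  ]
}}

```text
clock: 11.07
tool_pos: [0.5548, 0.158, 0.0342]
tcp_rot: [[0.987, -0.159, 0.003], [-0.159, -0.987, 0.002], [0.003, -0.002, -1.0]]
contact_force: [3.0, 1.9, 5.0]
grip_width: 0.0151
grip_force: 22.7
```

{"name": "jog_arm", "arguments": {
  "targets": [
    [0,0,0,0,-0.3],
    [0,0,0,0,0],
    [0,0,0,0,0.2],
    [0,0,0,0,0.2],
    [0,0,-0.4,0,0.2],
    [0,0,-0.8,0,0.2],
    [0,0,-1,0,0.2],
    [0,0,-1,0,0.2]
  ]
}}

```text
clock: 11.73
tool_pos: [0.5518, 0.1563, 0.1611]
tcp_rot: [[0.987, -0.16, -0.004], [-0.16, -0.987, -0.0], [-0.004, 0.001, -1.0]]
contact_force: [0.3, 0.5, -0.0]
grip_width: 0.0513
grip_force: 0.0
```

{"name": "jog_arm", "arguments": {
  "targets": [
    [0,0.8,-0.5,0,0.2],
    [0,0.9,0,0,0.2],
    [0,0.9,0,0,0.2],
    [0,0.9,0,0,0.2],
    [0,0.9,0,0,0.2],
    [0,0.6,0,0,0.2],
    [0,0,0,0,0.2]
  ]
}}

```text
clock: 12.32
tool_pos: [0.5204, -0.0445, 0.1808]
tcp_rot: [[0.986, -0.165, -0.001], [-0.165, -0.986, -0.001], [-0.001, 0.001, -1.0]]
contact_force: [0.8, -0.2, -0.2]
grip_width: 0.0508
grip_force: 0.0
```

```bash
python3 - <<'E'
exec(open('n.py').read().split('w=wrist')[0])
for u,v,z in((160,243,.076),):
    d=onz(im,u,v,z)[:2]-O;print('cap',d@X,d@Y)
cv2.imwrite('pics/end.png',cv2.resize(f[150:310,90:330],(720,480))[:,:,::-1])
E
```

```text
Traceback (most recent call last):
ValueError: max() iterable argument is empty
```

The arm blocks the top view, so I'll move it aside, staying well above the clear vial.

{"name": "jog_arm", "arguments": {
  "targets": [
    [-0.3,0.9,-0.5,0,0.2],
    [-0.3,0.9,-0.5,0,0.2],
    [-0.3,0.9,0,0,0.2],
    [-0.3,0.9,0,0,0.2],
    [0,0.9,0,0,0.2],
    [0,0.9,0,0,0.2],
    [0,0.9,0,0,0.2],
    [0,0,0,0,0.2]
  ]
}}

```text
clock: 13.03
tool_pos: [0.4341, -0.2842, 0.2201]
tcp_rot: [[0.986, -0.164, -0.0], [-0.164, -0.986, -0.001], [-0.0, 0.001, -1.0]]
contact_force: [0.5, -0.2, 0.1]
grip_width: 0.0511
grip_force: 0.0
```

```bash
python3 - <<'E'
from h import *
im=get_image('top'); f=im['frame']
cv2.imwrite('pics/end.png',cv2.resize(f[150:310,90:330],(720,480))[:,:,::-1])
exec(open('n.py').read().split('w=wrist')[0])
E
```

```text
((174.5, 200.5), (11.0, 13.0), 90.0)
pointer [0.55047241 0.15589742 0.046     ] gauge 0.0696632893431043 0.08860602940104188 tool [ 0.04417711 -0.44871783  0.17413288] 13.1333
amber px (172, 238, 10, 12)
```

View pics/end.png

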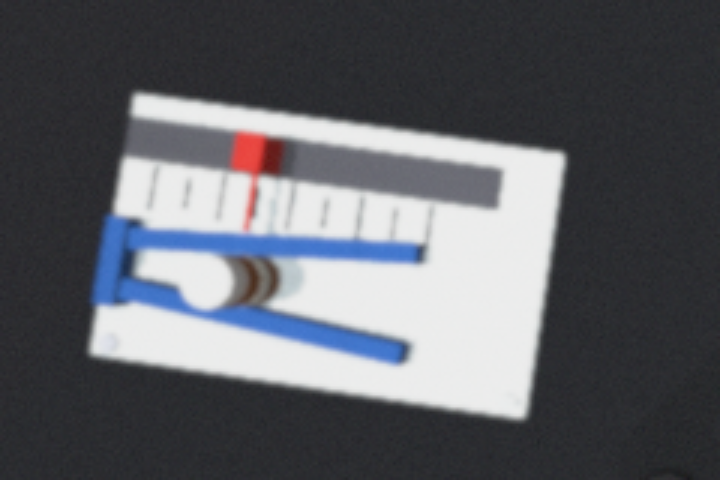

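The vial is standing and wedged in the slot, and the pointer at 88.6 mm is level with the cap centre at 88.5 mm in the same view. I'm handing in.

```bash
python3 -c "
from cell import ctrl
print(ctrl.close_job())"
```

```text
the job is handed in; nothing more can be done
None
```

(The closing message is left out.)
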